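Free the reader's locked filter slide with the pin tool and snap its filter cover home

TASK

The filter cover in the reader's locked slide has popped up. Take the square-handled pin tool from the rack, hold the recessed release in the slide down with it while pushing the slide all the way out towards the front, and stand the pin tool back upright in its rack hole; then press the cover squarely with the seating tool until it clicks fully home, and stand the seating tool upright on the open bench. Leave the slide out, and do not shift or knock over anything else.

Things in the scene. Friction and masses are not known exactly. Their poses are not given: they have to be found in the camera images.
- reader: white bench-top reader, a fixed box 200 mm deep (x), 190 wide (y), 115 high with a 132 mm wide slot in its front. Origin on the bench under the middle of its front face; the box lies at x 0 to 200 mm of its frame, the slide comes out along its own -x (roughly towards the robot). A low lip (10 mm high, 86 wide) runs 70 mm out in front under the slide
- slide (a joint): the reader's grey filter slide, 70 mm wide, underside 30 mm and top face 60 mm above the bench: metres pushed out, 0 = in and locked, 0.090 = all the way out (end stop). In, it sticks 74 mm out of the front face, with the square release recess in this part (rimmed in white). It moves along the reader's -x with about 2.5 N of friction and stays where it is left
- release (a joint): the release button at the bottom of the recess: metres pressed, 0 = up, 0.008 = fully down. Springy: 2.3 N to start, 6 N fully down. Up, it locks the slide after about 1.5 mm; the slide passes only while the button is at least 0.006 down, and it must be kept down for the first 25 mm of the slide's travel
- release_top (a point): centre of the top of the release button (a white 16 mm square), which travels with the slide; up, it lies 46 mm above the bench, 14 mm below the slide's top face. The recess is an 18 mm square hole with upright walls. Slide in: at reader x = -45 mm, y = 0; slide out: x = -135 mm. Pushing sideways on a recess wall with the pin moves the slide
- cover (a joint): the round white snap-in filter cover in the slide: metres pressed in, 0 = popped up, 0.010 = fully home (0.0085 or more counts). It takes about 11 N to start it past its two sprung catches, then gives way more and more easily, clicks over at about half way and stays down
- cover_top (a point): centre of the cover's top (disc 52 mm across), on the slide 95 mm behind (reader +x) the release. Popped up it is 71 mm above the bench, 11 mm above the slide's top face; home it is 61 mm above the bench, 1 mm above the face. With the slide in, it is inside the reader under its roof; slide out, it is at reader x = -40 mm, y = 0
- tool_rack: fixed white plastic block 170 (x) by 62 (y) by 62 mm high; origin at the centre of its underside, on the bench. Three 17 mm square holes 52 mm deep at x = -52, 0 and +52 mm along its long axis. Three tools stand in it, in any order, and it may stand left or right of the reader
- pin_tool: pin tool, 108 mm tall, 90 g or so, standing tip down in the rack. Origin at the tip, z up along it: steel pin 10 mm across up to z = 46 mm, 30 mm square steel collar z 46 to 52 mm, black SQUARE handle 18 by 18 mm z 52 to 108 mm. In the rack the collar rests on the block's top (origin 16 mm above the bench) and the handle's sides are square to the rack. Grip the handle just above the collar
- seating_tool: seating tool, 102 mm tall, about 200 g, standing on the bench on its foot on the other side from the rack. Origin at the centre of its flat foot's underside, z up: aluminium foot 44 mm across up to z = 16 mm, neck 24 mm across, 40 mm square collar z 40 to 45 mm, black square handle 26 by 26 mm z 45 to 102 mm with sides along its own x and y. Grip the handle just above the collar
- round_tool: another tool in the rack, not needed: same shank and collar, short ROUND handle 26 mm across, 92 mm tall in all; origin at its tip
- tee_tool: another tool in the rack, not needed: same shank and collar, T-shaped handle with a 50 mm crossbar across the rack, 100 mm tall in all; origin at its tip
- reagent_bottle: amber bottle 52 mm across, 140 high, beside the slide; origin at the underside's centre
- jar: jar 52 mm across, 75 high, on the other side of the slide; origin at the underside's centre
- tip_box: box 77 by 112 by 52 mm high lying on the rear part of the reader's top; origin at its underside's centre
- beaker: glass beaker 70 mm across, 90 high, out to one side; origin at the underside's centre
- wash_bottle: white bottle 64 mm across, 150 high, out to one side; origin at the underside's centre
- release_cap: the release button as a body (16 mm square, 6 mm thick); origin at the centre of its top, the same point as release_top
- cover_disc: the filter cover as a body; origin at the centre of its top, the same point as cover_top
Things that resemble listed ones, but are neither listed nor needed, are in the scene too. What is shaped like the pin_tool but orange is not meant.

How it is judged:
On the way, in this order (a step that is already met when the one before it is completed fails the run):
1. the pin tool presses the release down (more than 5 mm) while the slide is on its way out (8 to 85 mm) (value of joint release above 0.005 m and contact force between pin_tool and release_cap above 0.5 N and value of joint slide between 0.008 and 0.085 m), for 0.05 s.
2. the slide is all the way out (85 mm or more) (value of joint slide above 0.085 m), for 0.1 s.
3. the pin tool stands upright in the rack again, let go (z of pin_tool in the frame of tool_rack between 0.008 and 0.021 m and horizontal distance between pin_tool and tool_rack below 0.065 m and angle between pin_tool's own z axis and vertical below 0.15 rad and contact force between the fingers and pin_tool below 0.1 N), for 0.2 s.
4. the cover is pressed home (8.5 mm or more) by the seating tool standing squarely on it (within 12 mm of its centre and 0.15 rad of upright) (value of joint cover above 0.0085 m and contact force between seating_tool and cover_disc above 1 N and horizontal distance between seating_tool and cover_top below 0.012 m and angle between seating_tool's own z axis and vertical below 0.15 rad), for 0.05 s.
At the end, for the whole second after the job is handed in: The slide is at least 83 mm out, the cover is at least 8.5 mm in, the pin tool stands in the rack (collar within 5 mm of the block's top, within 0.15 rad of upright), the seating tool stands on its foot on the bench (within 4 mm, 0.1 rad of upright), both tools at rest (value of joint slide above 0.083 m and value of joint cover above 0.0085 m and z of pin_tool in the frame of tool_rack between 0.008 and 0.021 m and horizontal distance between pin_tool and tool_rack below 0.065 m and angle between pin_tool's own z axis and vertical below 0.15 rad and height (world z) of seating_tool between -0.004 and 0.004 m and angle between seating_tool's own z axis and vertical below 0.1 rad and linear speed of each of pin_tool, seating_tool below 0.02 m/s); the robot touches nothing.
It fails at once if the reagent bottle or the jar is moved more than 25 mm or tipped (distance of any of reagent_bottle, jar from where it was at the start of the episode above 0.025 m or angle between any of reagent_bottle, jar's own z axis and vertical above 0.35 rad).
It fails at once if the beaker or the wash bottle is moved more than 25 mm or tipped (distance of any of beaker, wash_bottle from where it was at the start of the episode above 0.025 m or angle between any of beaker, wash_bottle's own z axis and vertical above 0.35 rad).
It fails at once if the tip box is moved more than 25 mm or tipped (distance of tip_box from where it was at the start of the episode above 0.025 m or angle between tip_box's own z axis and vertical above 0.35 rad).
It fails at once if the round-handled tool or the T-handled tool is moved more than 25 mm or tipped (distance of any of round_tool, tee_tool from where it was at the start of the episode above 0.025 m or angle between any of round_tool, tee_tool's own z axis and vertical above 0.35 rad).
It fails at once if the seating tool is knocked over (angle between seating_tool's own z axis and vertical above 0.8 rad).
It also fails if it takes over 72 s, if anything falls off the work surface, if the arm or the gripper's body presses on something with over 40 N, if the wrist force passes 120 N, or if a joint passes its speed limit or range.

ROBOT

A 6-joint arm with a two-finger parallel gripper is mounted at the origin on the work surface. World frame = base frame: x ahead of the robot, y to its left, z up, the work surface at z = 0. Lengths are in m, angles in rad, forces in N, time in s.
With the tool pointing down it reaches from about 0.325 to 1 m from the base axis. Payload 5.1 kg.
Tool frame: the origin (TCP) lies midway between the tips of the shut fingers; the grasp point (between the pads) lies 19 mm behind it; z points along the fingers, y is the line along which they close (so a half turn about z gives the same grasp; the last joint's range is limited). The gripper opens to 85 mm and grips with 20 to 120 N. Pads are 22 mm wide; open, the fingers measure 114 mm over their backs; the gripper's body (76 mm by 85 mm) begins 54 mm behind the grasp point. The pads swing forward as they close: fully open they stand 13 mm farther back than shut.
Start: joints at [1.07, 0.124, 1.65, -0, 1.367, -0.083], TCP at [0.264, 0.594, 0.231] pointing down, gripper open.
Joint ranges: [-2.61, 2.61], [-1.02, 2.33], [0.03, 2.71], [-1.35, 4.49], [0.32, 2.68], [-2.91, 2.91]. Speed limits (rad/s): [2.57, 2.57, 3.14, 3.14, 3.14, 3.14].

INTERFACE

Orientations are given as a unit quaternion [x, y, z, w].
In Python, from plant import env, get_image, recognise, masks_of gives the robot as it stands. The module is installed in compiled form; this text tells all that it offers.
- The arm moves only by the tool jog_arm, never from a script. Its argument "deltas" is a list of rows, each a list of 7 numbers: the turn, a rotation vector about the tool's x, y, z in rad, then the shift along the tool's x, y, z in cm, then the opening, from 0 (shut) to 1 (fully open). In form: [[wx, wy, wz, tx, ty, tz, grip], ...]. A call has 1 to 12 rows; each row shifts and turns the commanded pose from where the row before left it, along the tool's axes as they then stand; what a row does not reach is not made up. A row lasts 1/10 s, in which the tool goes at most 50 mm and 8.59 degrees, less where a joint would pass 70% of its speed; a pose out of reach is approached as far as the arm can. A call with a gripper value outside its range is refused whole. The fingers move at their own pace and stop on an object; the grip force is fixed at half the most. Time passes only in rows, so rows that do not move let the fingers close. It gives the time, the measured TCP pose, the force, the opening and the grip force at its end, in the units of the state.
- env.observe(): the state, without advancing time (a new reading comes with each control period).
- get_image(name): name is "side" or "top" or "wrist"; returns a dict with "pixels" (400x640x3 uint8, blue, green, red), "K" (3x3 intrinsics, pixels), "rvec" (rotation vector, rad) and "tvec" (3), from world to camera coordinates, as OpenCV has them. Camera axes: x right, y down, z forward; pixel columns grow to the right and rows downward; lengths in m; the calibration is good to about 2 mm. A picture is of the moment at which its call begins. There is no depth.
- env.sign_off(): hands the job in; it is judged then, once.
Trained networks look in a picture, given as the dict that the camera call returned (one of the last four; its "shot" number tells which), for a name from the list of things; names that differ only in an ending like _2 or _b are one class to them, and where a whole thing is asked for, a point or a joint stands for the part that bears it (a point fixed in the world has none). Each returns a list of dicts, best first, with "conf" (0 to 1); they miss things now and then, are a little off and sometimes report something else, mostly with a low value. They report only what shows in the picture. A call takes as long as a camera call. They do not tell look-alikes from the thing itself.
- recognise(name, picture): "point" ([x, y, z] in m, in world coordinates, good to about 4 mm: the middle of the surface that is visible of it).
- masks_of(name, picture): "pixels" (400x640 bool, what is visible of it).
The state is a dict: "time": time; "joints": joint angles; "dq": joint speeds; "tau": joint torques, N m; "ee_pos": TCP position; "tcp_rot": TCP orientation; "contact_force": force on the tool from outside, world axes, zero at the start; "moment": the same for the moment, N m; "width": finger opening in m; "finger_force": force on a finger pad.
Only numpy, scipy, OpenCV 4.12 (cv2) and the standard library are available. Lean on these libraries where they do the work, as an engineer would, in place of code of your own. Each camera call takes 0.05 s, during which the arm holds its last target. There are 200 camera calls.

## Working session

There is one attempt and no reset: what is moved stays moved. The work goes in short steps, Python scripts to look and compute and a tool call to move; the robot and the scene stay as the last step left them, time stands still between calls to the robot, and variables do not carry over. Pictures are saved under pics/ and viewed, at most 10 in all, crops included, and the job is handed in when it is done.

Besides the shell and the picture viewer there is one more tool, called in YAML: its name, and indented under it one key for each argument. jog_arm: Moves the arm, as the interface text tells. Its arguments: {"type":"object","properties":{"deltas":{"type":"array","items":{"type":"array","items":{"type":"number"}}}},"required":["deltas"]}

```bash
mkdir -p pics; cat > h.py <<'E'
import numpy as np, cv2
from plant import env, get_image, recognise, masks_of
from scipy.spatial.transform import Rotation as R
np.set_printoptions(precision=4,suppress=True)
def cam(p):
    Rm=cv2.Rodrigues(np.array(p["rvec"],float))[0]; return np.array(p["K"]),Rm,np.array(p["tvec"],float).ravel()
def ray(p,uv,z):
    K,Rm,t=cam(p); c=-Rm.T@t; d=Rm.T@np.linalg.inv(K)@np.array([uv[0],uv[1],1.]); return c+d*(z-c[2])/d[2]
def proj(p,X):
    return cv2.projectPoints(np.array(X,float).reshape(-1,3),np.array(p["rvec"],float),np.array(p["tvec"],float),np.array(p["K"],float),None)[0].reshape(-1,2)
def state():
    s=env.observe(); print('t',s['time'],'pos',np.array(s['ee_pos']),'q',np.array(s['joints']),'F',np.array(s['contact_force']),'w',s['width'],s['finger_force']); Rm=R.from_quat(s['tcp_rot']).as_matrix(); print(Rm); return s,Rm
E
python3 - <<'E'
from h import *
state()
for n in("top","side"):
    p=get_image(n); cv2.imwrite(f"pics/{n}0.png",p["pixels"]); print(n,-cam(p)[1].T@cam(p)[2])
    for k in("reader","slide","release_top","cover_top","tool_rack","pin_tool","round_tool","tee_tool","seating_tool","reagent_bottle","jar","beaker","wash_bottle"):
        print(k,[(np.round(d["point"],3).tolist(),round(d["conf"],2),np.round(proj(p,d["point"])[0]).tolist()) for d in recognise(k,p)[:3]])
E
```

```text
t 0.0 pos [0.2635 0.5935 0.2301] q [ 1.0704  0.1245  1.6517 -0.      1.3675 -0.0826] F [-0.1675 -0.4078 -0.6566] w 0.0855574047204286 0.0
[[-0.914   0.4058 -0.001 ]
 [ 0.4058  0.914  -0.0018]
 [ 0.0001 -0.0021 -1.    ]]
top [0.2933 0.0092 1.3482]
reader [([0.66, -0.014, 0.115], 0.95, [318.0, 162.0])]
slide [([0.584, -0.004, 0.061], 0.82, [315.0, 188.0])]
release_top []
cover_top []
tool_rack [([0.461, -0.325, 0.064], 0.72, [410.0, 221.0])]
pin_tool [([0.336, -0.257, 0.066], 0.39, [392.0, 258.0])]
round_tool [([0.519, -0.342, 0.104], 0.6, [416.0, 202.0])]
tee_tool [([0.461, -0.337, 0.113], 0.54, [417.0, 219.0])]
seating_tool [([0.444, 0.31, 0.055], 0.66, [224.0, 229.0])]
reagent_bottle [([0.58, 0.095, 0.093], 0.54, [286.0, 187.0])]
jar [([0.554, -0.087, 0.075], 0.68, [339.0, 195.0])]
beaker [([0.469, -0.494, 0.053], 0.71, [457.0, 218.0])]
wash_bottle [([0.413, 0.454, 0.1], 0.64, [176.0, 238.0]), ([0.552, -0.086, 0.073], 0.38, [339.0, 196.0])]
side [ 0.3222 -0.8753  0.9617]
reader [([0.676, -0.105, 0.104], 0.91, [374.0, 220.0])]
slide [([0.584, -0.015, 0.06], 0.85, [331.0, 214.0])]
release_top []
cover_top []
tool_rack [([0.46, -0.357, 0.061], 0.65, [317.0, 331.0])]
pin_tool [([0.333, -0.268, 0.07], 0.61, [252.0, 306.0]), ([0.464, -0.246, 0.07], 0.49, [307.0, 287.0])]
round_tool [([0.517, -0.35, 0.092], 0.58, [342.0, 315.0])]
tee_tool [([0.47, -0.343, 0.111], 0.62, [320.0, 311.0])]
seating_tool [([0.445, 0.309, 0.049], 0.69, [262.0, 153.0])]
reagent_bottle [([0.588, 0.078, 0.081], 0.7, [324.0, 186.0])]
jar [([0.554, -0.103, 0.05], 0.87, [328.0, 241.0]), ([0.675, -0.103, 0.101], 0.67, [374.0, 220.0]), ([0.467, -0.344, 0.11], 0.65, [319.0, 312.0])]
beaker [([0.465, -0.461, 0.066], 0.56, [331.0, 374.0])]
wash_bottle [([0.422, 0.446, 0.08], 0.73, [248.0, 122.0])]
```

```bash
python3 - <<'E'
import cv2
a=cv2.imread("pics/top0.png")[140:290,150:480]; b=cv2.imread("pics/side0.png")[100:400,200:450]
cv2.imwrite("pics/top0c.png",cv2.resize(a,(792,360),interpolation=cv2.INTER_CUBIC)); cv2.imwrite("pics/side0c.png",cv2.resize(b,(500,600),interpolation=cv2.INTER_CUBIC))
E
```

```text
(no output)
```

View pics/top0c.png

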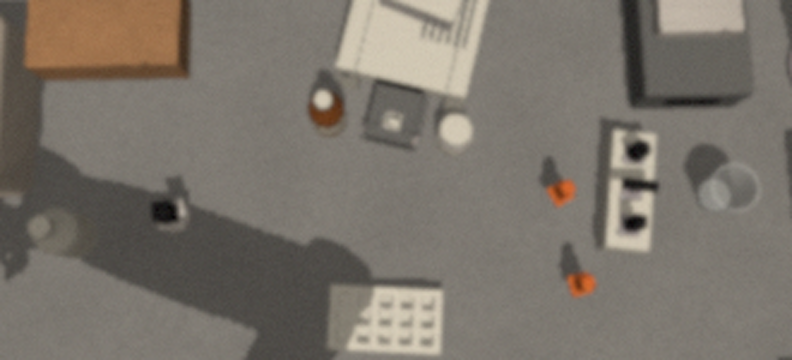

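View pics/side0c.png

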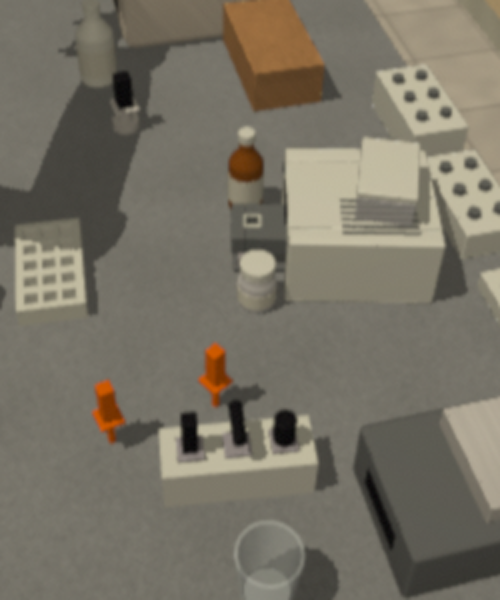

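The rack is on the right at about (0.46, -0.335). In the side crop the square-handled pin tool is in the hole nearest the robot (189,430), the tee in the middle (237,425) and the round tool at the far end (284,428). The orange look-alikes are at (107,400) and (215,370), and the seating tool is on the left at (124,95).

jog_arm:
  deltas:
    - [0, 0, -0.14, 0, -4, 0, 1]
    - [0, 0, -0.14, 0, -4, 0, 1]
    - [0, 0, -0.14, 0, -4, 0, 1]
    - [0, 0, 0, -2, -4.5, 0, 1]
    - [0, 0, 0, -2, -4.5, 0, 1]
    - [0, 0, 0, -2, -4.5, 0, 1]
    - [0, 0, 0, -2, -4.5, 0, 1]
    - [0, 0, 0, -2, -4.5, 0, 1]
    - [0, 0, 0, -2, -4.5, 0, 1]
    - [0, 0, 0, -2, -4.5, 0, 1]
    - [0, 0, 0, -2, -4.5, 0, 1]
    - [0, 0, 0, 0, -4.5, 0, 1]

```text
time: 2.6
ee_pos: [0.393, 0.0726, 0.2318]
tcp_rot: [-0.001, 1.0, -0.0, 0.001]
contact_force: [0.6, -0.4, 0.7]
width: 0.0853
finger_force: 0.0
```

jog_arm:
  deltas:
    - [0, 0, 0, 0, -4.5, 0, 1]
    - [0, 0, 0, 0, -4.5, 0, 1]
    - [0, 0, 0, 0, -4.5, 0, 1]
    - [0, 0, 0, 0, -4.5, 0, 1]
    - [0, 0, 0, 0, -4.5, 0, 1]
    - [0, 0, 0, 0, -4.5, 0, 1]
    - [0, 0, 0, 0, -4.5, 0, 1]
    - [0, 0, 0, 0, -2, 0, 1]
    - [0, 0, 0, 0, 0, 0, 1]
    - [0, 0, 0, 0, 0, 0, 1]

```text
time: 3.6
ee_pos: [0.3925, -0.26, 0.2312]
tcp_rot: [-0.001, 1.0, 0.0, -0.0]
contact_force: [-0.1, 0.3, 0.6]
width: 0.0852
finger_force: 0.0
```

```bash
python3 - <<'E'
from h import *
state()
p=get_image("wrist"); cv2.imwrite("pics/w1.png",p["pixels"]); print(-cam(p)[1].T@cam(p)[2],cam(p)[1])
for k in("tool_rack","pin_tool","round_tool","tee_tool"):
    print(k,[(np.round(d["point"],3).tolist(),round(d["conf"],2),np.round(proj(p,d["point"])[0]).tolist()) for d in recognise(k,p)[:3]])
E
```

```text
t 3.6 pos [ 0.3925 -0.26    0.2312] q [-0.6995 -0.2866  2.0357  0.0004  1.3933 -2.2717] F [-0.0846  0.3123  0.598 ] w 0.08520208265663874 0.0
[[-1.     -0.0013 -0.0003]
 [-0.0013  1.      0.0008]
 [ 0.0003  0.0008 -1.    ]]
[ 0.3157 -0.2608  0.3755] [[-0.0009  1.      0.0007]
 [ 0.9532  0.0007  0.3025]
 [ 0.3025  0.0009 -0.9532]]
tool_rack [([0.425, -0.324, 0.063], 0.92, [260.0, 204.0])]
pin_tool [([0.41, -0.325, 0.101], 0.96, [250.0, 203.0]), ([0.333, -0.262, 0.104], 0.95, [314.0, 122.0]), ([0.462, -0.234, 0.079], 0.76, [340.0, 241.0])]
round_tool [([0.509, -0.342, 0.094], 0.93, [242.0, 286.0])]
tee_tool [([0.464, -0.332, 0.088], 0.57, [250.0, 246.0])]
```

View pics/w1.png

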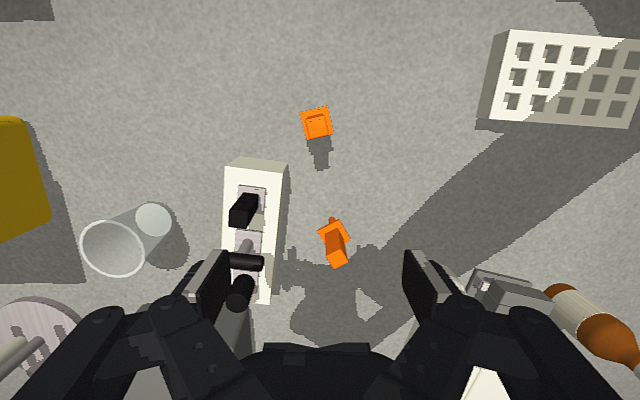

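Wrist view: the rack runs down the picture (225–290, 160–305). The black square handle of the pin tool is at (244,207), the tee bar at (245,262) and the round handle at (240,290). The orange tools are separate, at (316,122) and (334,243).

```bash
python3 - <<'E'
import cv2
a=cv2.imread("pics/w1.png")[150:250,205:305]
cv2.imwrite("pics/w1c.png",cv2.resize(a,(600,600),interpolation=cv2.INTER_NEAREST))
E
```

```text
(no output)
```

View pics/w1c.png

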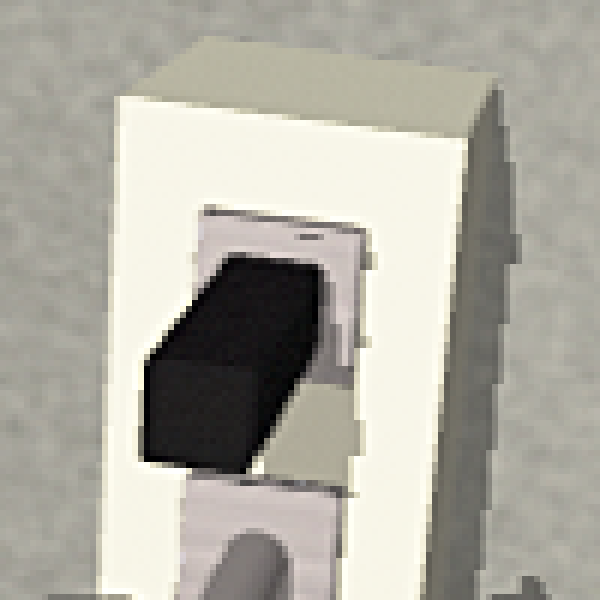

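The crop shows the rack's front top edge from (115,95) to (468,138) and the handle's top corners at (148,360), (258,365), (247,474) and (145,462). The collar's front edge runs from (203,208) to (368,230).

```bash
python3 - <<'E'
from h import *
p=get_image("wrist")
f=lambda l,z:np.array([ray(p,(u/6+205,v/6+150),z)[:2] for u,v in l])
a=f([(115,95),(468,138),(98,595),(425,590)],.062);print(a)
ang=lambda d:np.degrees(np.arctan2(d[1],d[0]))
print("yaw front",ang(a[1]-a[0])-90,"sides",ang(a[2]-a[0]),ang(a[3]-a[1]))
h=f([(148,360),(258,365),(247,474),(145,462)],.124);print(h,h.mean(0))
c=f([(203,208),(368,230)],.068);print(c,ang(c[1]-c[0])-90)
y=np.radians((ang(a[1]-a[0])-90+ang(a[2]-a[0])+ang(a[3]-a[1]))/3)
ux=np.array([np.cos(y),np.sin(y)])
print("hole from rack front",(a[0]+a[1])/2+ux*.033,"from collar",c.mean(0)+ux*.015, np.degrees(y))
# reader refinement from top
E
```

```text
[[ 0.3825 -0.3589]
 [ 0.3902 -0.2957]
 [ 0.4825 -0.3713]
 [ 0.4812 -0.307 ]]
yaw front -6.941403310203853 sides -7.072481444541711 -7.025684085116896
[[ 0.41   -0.3381]
 [ 0.4108 -0.3215]
 [ 0.4287 -0.3244]
 [ 0.4268 -0.3399]] [ 0.4191 -0.331 ]
[[ 0.4018 -0.3431]
 [ 0.4058 -0.3136]] -7.7567141633598595
hole from rack front [ 0.4191 -0.3313] from collar [ 0.4187 -0.3302] -7.013189613287487
```

jog_arm:
  deltas:
    - [0, 0, 0.061, -1.3, -3.5, 0, 1]
    - [0, 0, 0.061, -1.1, -3.7, 0, 1]
    - [0, 0, 0, 0, 0, 4, 1]
    - [0, 0, 0, 0, 0, 4, 1]
    - [0, 0, 0, 0, 0, 0, 1]
    - [0, 0, 0, 0, 0, 0, 1]

```text
time: 4.5
ee_pos: [0.4145, -0.3321, 0.1513]
tcp_rot: [0.059, 0.998, 0.0, -0.001]
contact_force: [0.9, -0.4, 0.5]
width: 0.0855
finger_force: 0.0
```

```bash
python3 - <<'E'
from h import *
s,Rm=state()
print(Rm.T@(np.array([.419,-.331,.072])-s['ee_pos'])*100, "yaw y-axis",np.degrees(np.arctan2(Rm[1,1],Rm[0,1]))-90)
E
```

```text
t 4.5 pos [ 0.4145 -0.3321  0.1513] q [-0.7766 -0.0745  1.9908  0.      1.2266 -2.2283] F [ 0.893  -0.3898  0.4571] w 0.08545603836914516 0.0
[[-0.9929  0.1188 -0.001 ]
 [ 0.1188  0.9929  0.001 ]
 [ 0.0011  0.0008 -1.    ]]
[-0.4411  0.1585  7.9291] yaw y-axis -6.82119891792216
```

jog_arm:
  deltas:
    - [0, 0, 0.003, -0.44, 0.16, 2.5, 1]
    - [0, 0, 0, 0, 0, 3, 1]
    - [0, 0, 0, 0, 0, 2.4, 1]
    - [0, 0, 0, 0, 0, 0, 1]
    - [0, 0, 0, 0, 0, 0, 0]
    - [0, 0, 0, 0, 0, 0, 0]
    - [0, 0, 0, 0, 0, 0, 0]
    - [0, 0, 0, 0, 0, 0, 0]
    - [0, 0, 0, 0, 0, 0, 0]
    - [0, 0, 0, 0, 0, 0, 0]

```text
time: 5.5
ee_pos: [0.4197, -0.3323, 0.0735]
tcp_rot: [0.061, 0.998, -0.001, 0.001]
contact_force: [0.9, -0.7, 5.2]
width: 0.0174
finger_force: 59.0
```

jog_arm:
  deltas:
    - [0, 0, 0, 0, 0, -2, 0]
    - [0, 0, 0, 0, 0, -4, 0]
    - [0, 0, 0, 0, 0, -4, 0]
    - [0, 0, 0, -1, 2, -3, 0]
    - [0, 0, 0, -1.9, 4, 0, 0]
    - [0, 0, 0, -1.9, 4, 0, 0]
    - [0, 0, 0, -1.9, 4, 0, 0]
    - [0, 0, 0.03, -1.9, 4, 0, 0]
    - [0, 0, 0.03, -1.9, 4, 0, 0]
    - [0, 0, 0.03, -1.9, 4, 0, 0]
    - [0, 0, 0, -1.9, 4, 0, 0]
    - [0, 0, 0, 0, 0, 0, 0]

```text
time: 6.7
ee_pos: [0.6061, -0.052, 0.2015]
tcp_rot: [0.104, 0.995, 0.001, -0.0]
contact_force: [-0.7, 0.0, -1.2]
width: 0.0174
finger_force: 58.9
```

```bash
python3 - <<'E'
from h import *
state()
p=get_image("wrist"); cv2.imwrite("pics/w2.png",p["pixels"])
for k in("reader","slide","release_top","release_cap","pin_tool","jar","reagent_bottle"):
    print(k,[(np.round(d["point"],3).tolist(),round(d["conf"],2),np.round(proj(p,d["point"])[0]).tolist()) for d in recognise(k,p)[:3]])
E
```

```text
t 6.7 pos [ 0.6061 -0.052   0.2015] q [-0.1744  0.0537  1.7761  0.0015  1.3125 -1.5378] F [-0.7103  0.0005 -1.1958] w 0.017389973811825846 58.90970528125763
[[-0.9785  0.2063 -0.0004]
 [ 0.2063  0.9785  0.0015]
 [ 0.0007  0.0014 -1.    ]]
reader [([0.628, 0.002, 0.118], 0.86, [387.0, 213.0])]
slide [([0.583, 0.002, 0.062], 0.62, [366.0, 149.0])]
release_top [([0.577, 0.004, 0.044], 0.75, [364.0, 140.0])]
release_cap [([0.576, 0.002, 0.046], 0.7, [363.0, 140.0])]
pin_tool [([0.47, -0.232, 0.083], 0.97, [69.0, 78.0]), ([0.596, -0.051, 0.241], 0.78, [314.0, 276.0]), ([0.555, -0.082, 0.074], 0.62, [272.0, 140.0])]
jar [([0.56, -0.084, 0.072], 0.66, [272.0, 145.0])]
reagent_bottle [([0.588, 0.085, 0.097], 0.93, [473.0, 140.0])]
```

View pics/w2.png

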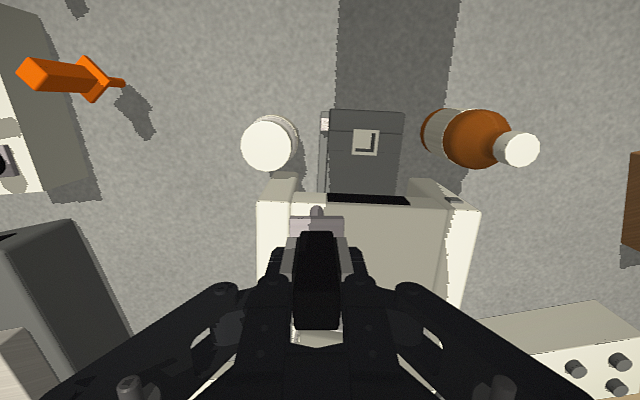

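The slide with the recess rim is at (364,141), between the jar (268,146) and the bottle (475,138). The pin hangs straight, with its tip end at (316,212).

```bash
python3 - <<'E'
import cv2
a=cv2.imread("pics/w2.png")[95:205,310:420]
cv2.imwrite("pics/w2c.png",cv2.resize(a,(594,594),interpolation=cv2.INTER_NEAREST))
E
```

```text
(no output)
```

View pics/w2c.png

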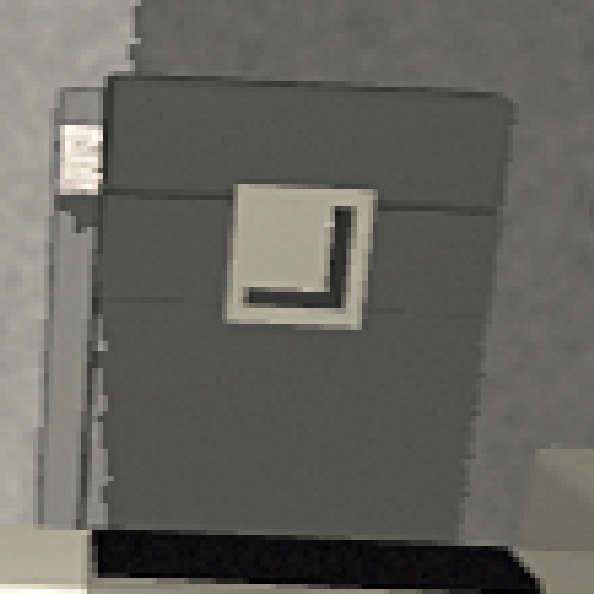

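Rim corners in the crop are (236,184), (378,189), (361,328) and (224,322), and the slide's front edge runs from (107,77) to (513,95).

```bash
python3 - <<'E'
from h import *
s,Rm=state()
p=get_image("wrist")
f=lambda l,z:np.array([ray(p,(u/5.4+310,v/5.4+95),z)[:2] for u,v in l])
a=f([(236,184),(378,189),(361,328),(224,322)],.0605); c=a.mean(0); print(a,c)
ang=lambda d:np.degrees(np.arctan2(d[1],d[0]))
print("sizes",np.linalg.norm(a[1]-a[0]),np.linalg.norm(a[2]-a[1]))
b=f([(107,77),(513,95)],.06);bb=f([(92,530),(500,547)],.06);print(b,bb)
print("yaw",ang(a[1]-a[0])-90,ang(a[3]-a[0]),ang(a[2]-a[1]),ang(b[1]-b[0])-90)
print("c from front edge",b.mean(0)+.029*np.array([np.cos(np.radians(-12)),np.sin(np.radians(-12))]))
print("jar etc; tool shift cm",Rm.T@(np.r_[c,.2015]-s['ee_pos'])*100)
print("pin tip expected px",proj(p,np.array(s['ee_pos'])+Rm@[0,0,.0575]))
E
```

```text
t 7.1 pos [ 0.6039 -0.057   0.2023] q [-0.1826  0.049   1.7794 -0.0001  1.3132 -1.5389] F [-0.3678  0.4132 -1.144 ] w 0.01702940639175311 58.90247046947479
[[-0.9771  0.2128 -0.0001]
 [ 0.2128  0.9771 -0.0001]
 [ 0.     -0.0001 -1.    ]]
[[ 0.5606 -0.0116]
 [ 0.5668  0.0126]
 [ 0.5905  0.006 ]
 [ 0.5841 -0.0179]] [ 0.5755 -0.0027]
sizes 0.02496333598777231 0.02458514110778716
[[ 0.5382 -0.03  ]
 [ 0.5561  0.0379]] [[ 0.6176 -0.0491]
 [ 0.6372  0.0253]]
yaw -14.281815680180046 -15.192253068818411 -15.71088243983765 -14.746428092412643
c from front edge [ 0.5755 -0.0021]
jar etc; tool shift cm [3.9278 4.7    0.0833]
pin tip expected px [[316.6428 212.1671]]
```

The arm was still settling when that picture was taken, so I'll measure again from a still one, automatically.

```bash
cat >> h.py <<'E'
def rim(p,guess=(.5755,-.002),thr=110,z=.0605):
    u,v=proj(p,[*guess,z])[0]; g=cv2.cvtColor(p["pixels"],cv2.COLOR_BGR2GRAY)
    x0,y0=int(u)-22,int(v)-22; sub=g[y0:y0+44,x0:x0+44]
    m=(sub>thr).astype(np.uint8); m=cv2.morphologyEx(m,cv2.MORPH_CLOSE,np.ones((7,7)))
    n,l,st,ce=cv2.connectedComponentsWithStats(m); k=1+np.argmin([np.hypot(*(ce[i]-22))+(st[i,4]<150)*99 for i in range(1,n)])
    ys,xs=np.where(l==k); print("area",st[k])
    P=np.array([ray(p,(a+x0,b+y0),z)[:2] for a,b in zip(xs,ys)],np.float32)
    r=cv2.minAreaRect(P*1000); print("rim rect",r); return np.array(r[0])/1000
E
python3 - <<'E'
from h import *
s,Rm=state(); p=get_image("wrist"); c=rim(p)
print("shift",Rm.T@(np.r_[c,.2]-s['ee_pos'])*100)
print([np.round(d["point"],4) for d in recognise("release_top",p)])
E
```

```text
t 7.15 pos [ 0.604  -0.0569  0.2024] q [-0.1824  0.049   1.7793 -0.      1.3132 -1.5389] F [ 0.2183 -0.2756 -0.4492] w 0.016927500668352986 58.90242397785187
[[-0.9771  0.2126  0.0001]
 [ 0.2126  0.9771 -0.0001]
 [-0.0001 -0.     -1.    ]]
area [ 13  10  31  26 672]
rim rect ((577.0416870117188, 3.232393264770508), (28.07081413269043, 23.82449722290039), 77.69829559326172)
shift [3.9112 5.3027 0.2411]
[array([0.5794, 0.0017, 0.0452])]
```

jog_arm:
  deltas:
    - [0, 0, 0, 1, 2.6, 1, 0]
    - [0, 0, 0, 1, 2.5, 2, 0]
    - [0, 0, 0, 0, 0, 1, 0]
    - [0, 0, 0, 0, 0, 0, 0]
    - [0, 0, 0, 0, 0, 0, 0]
    - [0, 0, 0, 0, 0, 0, 0]
    - [0, 0, 0, 0, 0, 0, 0]

```text
time: 7.95
ee_pos: [0.5964, -0.0027, 0.1635]
tcp_rot: [0.107, 0.994, -0.0, 0.001]
contact_force: [0.0, 0.0, -0.1]
width: 0.0173
finger_force: 59.0
```

```bash
python3 - <<'E'
from h import *
s,Rm=state(); p=get_image("wrist"); cv2.imwrite("pics/w3.png",p["pixels"])
for t in(110,130,150):
  c=rim(p,(.577,.001),t); print("shift",Rm.T@(np.r_[c,.12]-s['ee_pos'])*100)
print([np.round(d["point"],4) for d in recognise("release_top",p)])
u,v=proj(p,[.577,.001,.06])[0].astype(int); print(u,v)
a=p["pixels"][v-40:v+40,u-50:u+50]; cv2.imwrite("pics/w3c.png",cv2.resize(a,(600,480),interpolation=cv2.INTER_NEAREST))
E
```

```text
t 7.95 pos [ 0.5964 -0.0027  0.1635] q [-0.0944  0.0574  1.8383 -0.0001  1.244  -1.4514] F [ 0.0443  0.0449 -0.0971] w 0.017265707309503903 59.01313126087189
[[-0.9772  0.2121  0.0019]
 [ 0.2121  0.9772 -0.0003]
 [-0.0019  0.0001 -1.    ]]
area [   0    0   39   44 1285]
rim rect ((576.2254638671875, -2.293060302734375), (32.40353775024414, 37.700439453125), 76.3667221069336)
shift [ 1.985  -0.3901  4.345 ]
area [   0    0   39   44 1271]
rim rect ((576.2134399414062, -2.3425674438476562), (32.30165100097656, 37.700439453125), 76.3667221069336)
shift [ 1.9851 -0.3952  4.345 ]
area [  0   0  39  44 878]
rim rect ((573.3184814453125, 0.7371501922607422), (37.671939849853516, 31.04186248779297), 5.4863200187683105)
shift [ 2.3334 -0.1556  4.3444]
[array([0.5743, 0.0012, 0.0452])]
315 171
```

View pics/w3c.png

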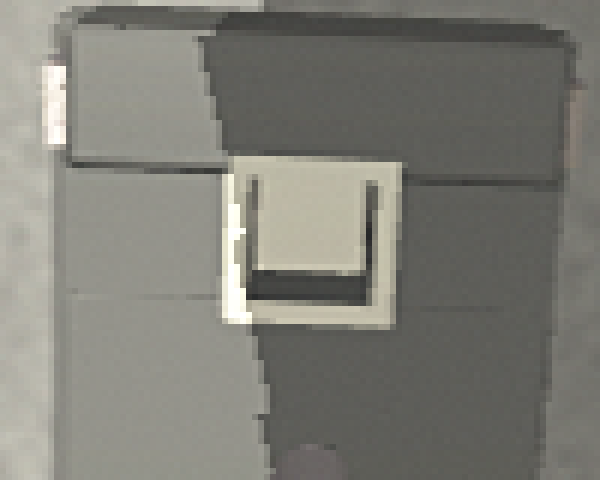

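The rim corners in this crop are (231,157), (404,162), (395,327) and (222,322), and the pin tip shows at (312,455).

```bash
python3 - <<'E'
from h import *
s,Rm=state(); p=get_image("wrist")
f=lambda l,z:np.array([ray(p,(u/6+265,v/6+131),z)[:2] for u,v in l])
ang=lambda d:np.degrees(np.arctan2(d[1],d[0]))
a=f([(231,157),(404,162),(395,327),(222,322)],.0605); c=a.mean(0); print(a,c)
print("yaw",ang(a[1]-a[0])-90,ang(a[2]-a[3])-90,ang(a[3]-a[0]),ang(a[2]-a[1]))
b=f([(70,25),(565,42)],.06);print(b,ang(b[1]-b[0])-90,b.mean(0)+.029*np.array([np.cos(np.radians(-13)),np.sin(np.radians(-13))]))
print("tool cm to release",Rm.T@(np.r_[c,.1635]-s['ee_pos'])*100)
print("tip px exp",(proj(p,np.array(s['ee_pos'])+Rm@[-.0,0,.0575])-[265,131])*6)
E
```

```text
t 8.05 pos [ 0.5961 -0.0024  0.1631] q [-0.0941  0.0574  1.8389 -0.      1.244  -1.4514] F [-0.2218 -0.8562 -0.611 ] w 0.017417421393236234 59.0132600069046
[[-0.9773  0.2119  0.0013]
 [ 0.2119  0.9773 -0.0001]
 [-0.0013  0.0001 -1.    ]]
[[ 0.5624 -0.0064]
 [ 0.5682  0.0172]
 [ 0.5915  0.0112]
 [ 0.5855 -0.013 ]] [0.5769 0.0022]
yaw -13.925653073097976 -13.97476565150491 -16.09323754877064 -14.398576219292089
[[ 0.54   -0.0239]
 [ 0.5567  0.0421]] -14.197424941482566 [0.5766 0.0026]
tool cm to release [ 1.9706  0.0521 -0.0424]
tip px exp [[309.9015 486.6857]]
```

jog_arm:
  deltas:
    - [0, 0, 0.034, 1.97, 0.05, 0, 0]
    - [0, 0, 0, 0, 0, 2.5, 0]
    - [0, 0, 0, 0, 0, 0, 0]
    - [0, 0, 0, 0, 0, 0, 0]
    - [0, 0, 0, 0, 0, 0, 0]

```text
time: 8.6
ee_pos: [0.5773, 0.0026, 0.1385]
tcp_rot: [0.123, 0.992, 0.0, 0.001]
contact_force: [-0.2, 0.1, -0.0]
width: 0.0171
finger_force: 58.9
```

```bash
python3 - <<'E'
from h import *
s,Rm=state(); print(Rm.T@(np.array([.577,.0024,.0575+.044])-s['ee_pos'])*100)
E
```

```text
t 8.6 pos [0.5773 0.0026 0.1385] q [-0.0885  0.04    1.9009 -0.0001  1.1991 -1.4124] F [-0.1615  0.1149 -0.0218] w 0.01707947621482935 58.94736349582672
[[-0.9697  0.2444  0.0016]
 [ 0.2444  0.9697 -0.0002]
 [-0.0016  0.0002 -1.    ]]
[ 0.0279 -0.0223  3.6952]
```

jog_arm:
  deltas:
    - [0, 0, 0, 0, 0, 1.5, 0]
    - [0, 0, 0, 0, 0, 1.3, 0]
    - [0, 0, 0, 0, 0, 0.7, 0]
    - [0, 0, 0, 0, 0, 0, 0]
    - [0, 0, 0, 0, 0, 0, 0]

```text
time: 9.1
ee_pos: [0.5761, 0.0027, 0.1022]
tcp_rot: [0.123, 0.992, -0.0, -0.001]
contact_force: [-1.8, -0.2, 1.3]
width: 0.0175
finger_force: 59.3
```

jog_arm:
  deltas:
    - [0, 0, 0, 0, 0, 0.5, 0]
    - [0, 0, 0, 0, 0, 0.2, 0]
    - [0, 0, 0, 0, 0, 0, 0]
    - [0, 0, 0, 0, 0, 0, 0]

```text
time: 9.5
ee_pos: [0.577, 0.0027, 0.0961]
tcp_rot: [0.123, 0.992, 0.0, 0.001]
contact_force: [-0.3, -0.3, 4.1]
width: 0.0172
finger_force: 59.5
```

jog_arm:
  deltas:
    - [0, 0, 0, 0, 0, 0.2, 0]
    - [0, 0, 0, 0, 0, 0.1, 0]
    - [0, 0, 0, 0, 0, 0, 0]
    - [0, 0, 0, 0, 0, 0, 0]

```text
time: 9.9
ee_pos: [0.5774, 0.0027, 0.0952]
tcp_rot: [0.123, 0.992, -0.0, 0.001]
contact_force: [-4.9, -0.3, 13.6]
width: 0.0174
finger_force: 61.2
```

```bash
python3 - <<'E'
from h import *
s,Rm=state(); print(s['moment'])
E
```

```text
t 9.9 pos [0.5774 0.0027 0.0952] q [-0.0883  0.0883  1.9293 -0.0001  1.1225 -1.4124] F [-4.9464 -0.258  13.642 ] w 0.017445629761353772 61.223076581954956
[[-0.9697  0.2442  0.0015]
 [ 0.2442  0.9697 -0.0002]
 [-0.0015  0.0002 -1.    ]]
[0.0943 1.1133 0.006 ]
```

jog_arm:
  deltas:
    - [0, 0, 0, 0.4, 0, -0.05, 0]
    - [0, 0, 0, 0.7, 0, 0, 0]
    - [0, 0, 0, 0.8, 0, 0, 0]
    - [0, 0, 0, 0.8, 0, 0, 0]
    - [0, 0, 0, 0, 0, 0, 0]

```text
time: 10.4
ee_pos: [0.552, 0.0092, 0.0953]
tcp_rot: [0.123, 0.992, 0.0, 0.003]
contact_force: [-0.2, -0.2, 9.7]
width: 0.0172
finger_force: 60.4
```

jog_arm:
  deltas:
    - [0, 0, 0, 1, 0, 0, 0]
    - [0, 0, 0, 1, 0, 0, 0]
    - [0, 0, 0, 1, 0, 0, 0]
    - [0, 0, 0, 1, 0, 0, 0]
    - [0, 0, 0, 1, 0, 0, 0]
    - [0, 0, 0, 1, 0, 0, 0]
    - [0, 0, 0, 0.4, 0, 0, 0]
    - [0, 0, 0, 0, 0, 0, 0]
    - [0, 0, 0, 0, 0, 0, 0]

```text
time: 11.3
ee_pos: [0.4904, 0.0252, 0.0953]
tcp_rot: [0.123, 0.992, 0.001, 0.003]
contact_force: [0.9, 1.3, 10.0]
width: 0.0172
finger_force: 60.4
```

jog_arm:
  deltas:
    - [0, 0, 0, 0.3, 0, 0, 0]
    - [0, 0, 0, 0.3, 0, 0, 0]
    - [0, 0, 0, 0, 0, 0, 0]
    - [0, 0, 0, 0, 0, 0, 0]

```text
time: 11.7
ee_pos: [0.4864, 0.0262, 0.0954]
tcp_rot: [0.123, 0.992, 0.0, 0.005]
contact_force: [5.4, 0.0, 3.9]
width: 0.0173
finger_force: 59.4
```

jog_arm:
  deltas:
    - [0, 0, 0, -0.5, 0, -0.5, 0]
    - [0, 0, 0, 0, 0, -2, 0]
    - [0, 0, 0, 0, 0, -4, 0]
    - [0, 0, 0, 0, 0, -4, 0]
    - [0, 0, 0, 0, -2, -1, 0]
    - [0, 0, 0, -0.2, -4, 0, 0]
    - [0, 0, 0, -0.3, -4.5, 0, 0]
    - [0, 0, 0, -0.3, -4.5, 0, 0]
    - [0, 0, 0, -0.3, -4.5, 0, 0]
    - [0, 0, 0, -0.3, -4.5, 0, 0]
    - [0, 0, 0, -0.3, -4.5, 0, 0]
    - [0, 0, 0, -0.3, -4, 0, 0]

```text
time: 12.9
ee_pos: [0.4258, -0.2965, 0.2066]
tcp_rot: [0.124, 0.992, 0.001, -0.001]
contact_force: [0.6, 0.4, -0.6]
width: 0.0174
finger_force: 59.0
```

jog_arm:
  deltas:
    - [0, 0, -0.062, 0, -2, 0, 0]
    - [0, 0, -0.062, 0, 0, 0, 0]
    - [0, 0, 0, 0, 0, 0, 0]
    - [0, 0, 0, 0, 0, 0, 0]
    - [0, 0, 0, 0, 0, 0, 0]

```text
time: 13.4
ee_pos: [0.4223, -0.3136, 0.2073]
tcp_rot: [0.061, 0.998, 0.0, -0.0]
contact_force: [0.2, 0.4, -0.8]
width: 0.0173
finger_force: 59.1
```

```bash
python3 - <<'E'
from h import *
s,Rm=state(); print(Rm.T@(np.array([.4197,-.3323,.135])-s['ee_pos'])*100,"yaw",np.degrees(np.arctan2(Rm[1,1],Rm[0,1]))-90)
p=get_image("top")
for k in("release_top","cover_top","cover","slide"): print(k,[(np.round(d["point"],4),round(d["conf"],2)) for d in recognise(k,p)[:2]])
E
```

```text
t 13.4 pos [ 0.4223 -0.3136  0.2073] q [-0.7408 -0.1361  1.9498 -0.      1.3289 -2.1888] F [ 0.1968  0.4274 -0.8051] w 0.01733441145701817 59.05187487602234
[[-0.9925  0.1225 -0.0008]
 [ 0.1225  0.9925  0.0007]
 [ 0.0009  0.0006 -1.    ]]
[ 0.0182 -1.895   7.2278] yaw -7.03559916350855
release_top []
cover_top [(array([ 0.5805, -0.0006,  0.0701]), 0.67)]
cover [(array([0.5775, 0.0046, 0.0705]), 0.59)]
slide [(array([0.5348, 0.0062, 0.0598]), 0.84), (array([0.5794, 0.0959, 0.0878]), 0.55)]
```

jog_arm:
  deltas:
    - [0, 0, 0, 0.02, -1.9, 3, 0]
    - [0, 0, 0, 0, 0, 3, 0]
    - [0, 0, 0, 0, 0, 1.5, 0]
    - [0, 0, 0, 0, 0, 0, 0]
    - [0, 0, 0, 0, 0, 0, 0]
    - [0, 0, 0, 0, 0, 0, 0]

```text
time: 14.25
ee_pos: [0.4208, -0.3337, 0.1348]
tcp_rot: [0.061, 0.998, -0.001, 0.001]
contact_force: [-0.5, -0.4, -0.0]
width: 0.0172
finger_force: 59.1
```

```bash
python3 - <<'E'
from h import *
s,Rm=state(); print(Rm.T@(np.array([.4197,-.3323,.0735])-s['ee_pos'])*100)
p=get_image("wrist"); a=p["pixels"][130:330,210:430]; cv2.imwrite("pics/w4c.png",cv2.resize(a,(660,600),interpolation=cv2.INTER_NEAREST))
E
```

```text
t 14.25 pos [ 0.4208 -0.3337  0.1348] q [-0.7704 -0.0465  1.9938  0.      1.1912 -2.2188] F [-0.4669 -0.3935 -0.0107] w 0.01715459770359599 59.06444191932678
[[-0.9925  0.1221  0.0023]
 [ 0.1221  0.9925 -0.0022]
 [-0.0026 -0.0019 -1.    ]]
[0.1449 0.1394 6.1291]
```

View pics/w4c.png

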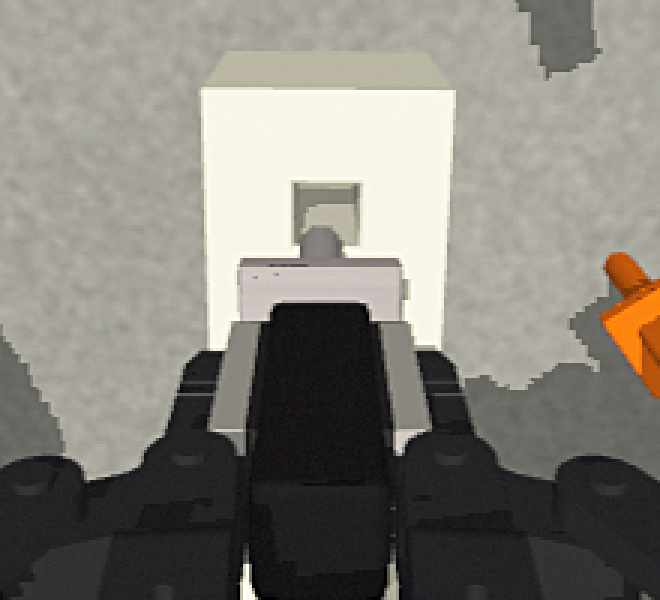

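The tip (320,240) is over the hole (292–360, 182–247), about 1.5 mm left of centre, so I'll correct by that and lower it.

jog_arm:
  deltas:
    - [0, 0, 0, 0.14, 0.14, 1, 0]
    - [0, 0, 0, 0, 0, 1, 0]
    - [0, 0, 0, 0, 0, 0, 0]
    - [0, 0, 0, 0, 0, 1, 0]
    - [0, 0, 0, 0, 0, 1, 0]
    - [0, 0, 0, 0, 0, 1, 0]
    - [0, 0, 0, 0, 0, 0, 0]

```text
time: 15.0
ee_pos: [0.4174, -0.3304, 0.0804]
tcp_rot: [0.061, 0.998, 0.001, -0.002]
contact_force: [-0.3, -0.6, -0.9]
width: 0.0171
finger_force: 59.1
```

jog_arm:
  deltas:
    - [0, 0, 0, -0.1, -0.1, 0.4, 0]
    - [0, 0, 0, 0, 0, 0.3, 0]
    - [0, 0, 0, 0, 0, 0, 0]
    - [0, 0, 0, 0, 0, 0, 0]

```text
time: 15.4
ee_pos: [0.4196, -0.3328, 0.076]
tcp_rot: [0.061, 0.998, -0.0, 0.0]
contact_force: [-0.0, -0.0, -1.1]
width: 0.0173
finger_force: 59.1
```

jog_arm:
  deltas:
    - [0, 0, 0, 0, 0, 0.2, 0]
    - [0, 0, 0, 0, 0, 0.1, 0]
    - [0, 0, 0, 0, 0, 0, 0]
    - [0, 0, 0, 0, 0, 0, 0]

```text
time: 15.8
ee_pos: [0.4197, -0.3328, 0.0735]
tcp_rot: [0.061, 0.998, -0.0, 0.0]
contact_force: [-1.7, 1.0, 4.8]
width: 0.017
finger_force: 59.6
```

jog_arm:
  deltas:
    - [0, 0, 0, 0, 0, 0, 1]
    - [0, 0, 0, 0, 0, 0, 1]
    - [0, 0, 0, 0, 0, 0, 1]
    - [0, 0, 0, 0, 0, 0, 1]
    - [0, 0, 0, 0, 0, 0, 1]
    - [0, 0, 0, 0, 0, 0, 1]
    - [0, 0, 0, 0, 0, -2, 1]
    - [0, 0, 0, 0, 0, -4, 1]
    - [0, 0, 0, 0, 0, -4, 1]
    - [0, 0, 0, 0, 0, -4, 1]
    - [0, 0, 0, 0.4, 4.3, 0, 1]
    - [0, 0, 0, 0.4, 4.3, 0, 1]

```text
time: 17.0
ee_pos: [0.4228, -0.2466, 0.2152]
tcp_rot: [0.063, 0.998, -0.001, 0.002]
contact_force: [1.2, 0.7, -0.1]
width: 0.0857
finger_force: 0.0
```

```bash
python3 - <<'E'
from h import *
p=get_image("side"); print([(np.round(d["point"],3),round(d["conf"],2)) for d in recognise("pin_tool",p)[:3]])
E
```

```text
[(array([ 0.465, -0.245,  0.068]), 0.68), (array([ 0.419, -0.34 ,  0.09 ]), 0.61)]
```

jog_arm:
  deltas:
    - [0, 0, 0, 0.4, 4.3, 0, 1]
    - [0, 0, 0, 0.4, 4.3, 0, 1]
    - [0, 0, 0, 0.4, 4.3, 0, 1]
    - [0, 0, 0, 0.4, 4.3, 0, 1]
    - [0, 0, 0, 0.4, 4.3, 0, 1]
    - [0, 0, 0, 0.4, 4.3, 0, 1]
    - [0, 0, 0, 0.4, 4.3, 0, 1]
    - [0, 0, 0, 0.4, 4.3, 0, 1]
    - [0, 0, 0, 0.4, 4.3, 0, 1]
    - [0, 0, 0, 0.4, 4.3, 0, 1]
    - [0, 0, 0, 0.4, 4.3, 0, 1]
    - [0, 0, 0, 0, 0, 0, 1]

```text
time: 18.3
ee_pos: [0.4363, 0.2322, 0.2128]
tcp_rot: [0.059, 0.998, 0.001, -0.0]
contact_force: [-0.3, -1.1, -0.6]
width: 0.0855
finger_force: 0.0
```

jog_arm:
  deltas:
    - [0, 0, 0, 0, 0, 0, 1]
    - [0, 0, 0, 0, 0, 0, 1]
    - [0, 0, 0, 0, 0, 0, 1]

```text
time: 18.6
ee_pos: [0.4366, 0.2274, 0.2128]
tcp_rot: [0.062, 0.998, -0.0, 0.0]
contact_force: [0.3, -0.5, 0.8]
width: 0.0853
finger_force: 0.0
```

```bash
python3 - <<'E'
from h import *
state(); p=get_image("wrist"); cv2.imwrite("pics/w5.png",p["pixels"])
d=recognise("seating_tool",p)[0]; print(d["point"],d["conf"],proj(p,d["point"]))
u,v=proj(p,d["point"])[0].astype(int); x0,y0=max(u-70,0),max(v-70,0); print(x0,y0)
a=p["pixels"][y0:y0+140,x0:x0+140]; cv2.imwrite("pics/w5c.png",cv2.resize(a,None,fx=4,fy=4,interpolation=cv2.INTER_NEAREST))
E
```

```text
t 18.6 pos [0.4366 0.2274 0.2128] q [ 0.3711 -0.2215  2.0142 -0.0002  1.3489 -1.0749] F [ 0.3105 -0.455   0.7519] w 0.08532136211998449 0.0
[[-0.9922  0.1244  0.0001]
 [ 0.1244  0.9922 -0.0002]
 [-0.0001 -0.0002 -1.    ]]
[0.4395, 0.3171, 0.0745] 0.74 [[407.8914 174.8905]]
337 104
```

View pics/w5c.png

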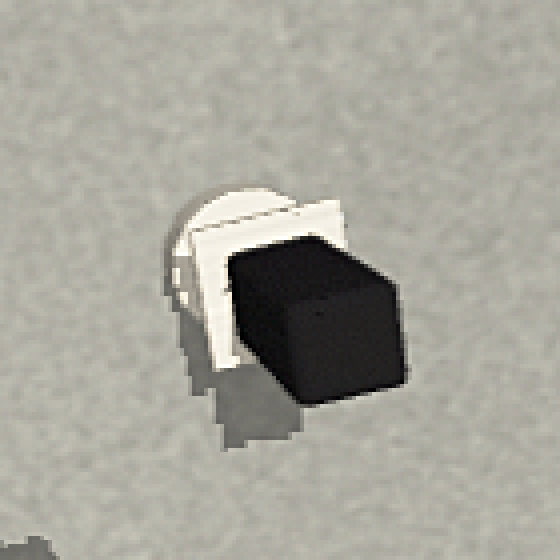

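The seating tool's handle-top corners in the crop are (288,302), (398,285), (406,382) and (302,405). The collar corners are (190,230), (341,200) and (215,368).

```bash
python3 - <<'E'
from h import *
s,Rm=state(); p=get_image("wrist")
f=lambda l,z:np.array([ray(p,(u/4+337,v/4+104),z)[:2] for u,v in l])
ang=lambda d:np.degrees(np.arctan2(d[1],d[0]))
h=f([(288,302),(398,285),(406,382),(302,405)],.102); c=f([(190,230),(341,200),(215,368)],.045)
hc=h.mean(0); cc=(c[1]+c[2])/2
print(h,hc,cc)
print("yaw",ang(h[1]-h[0])-90,ang(h[2]-h[3])-90,ang(h[3]-h[0]),ang(h[2]-h[1]),"collar",ang(c[1]-c[0])-90,ang(c[2]-c[0]))
print("tool shift",Rm.T@(np.r_[(hc+cc)/2,.05]-s['ee_pos'])*100)
E
```

```text
t 18.7 pos [0.4366 0.2275 0.2128] q [ 0.3713 -0.2216  2.0142 -0.0001  1.3489 -1.0748] F [ 0.0364 -0.0322 -0.3926] w 0.08561033995880178 0.0
[[-0.9922  0.1244  0.0002]
 [ 0.1244  0.9922 -0.    ]
 [-0.0002 -0.     -1.    ]]
[[0.4362 0.3103]
 [0.4354 0.3346]
 [0.4584 0.3363]
 [0.461  0.3127]] [0.4477 0.3235] [0.4483 0.3238]
yaw 2.0252299715123314 6.329885281984048 5.609506700335734 4.333283274510754 collar 4.35954458987473 6.808652425565044
tool shift [ 0.0674  9.6863 16.2842]
```

jog_arm:
  deltas:
    - [0, 0, 0, 0.05, 3.2, 0, 1]
    - [0, 0, 0, 0, 3.2, 0, 1]
    - [0, 0, 0, 0, 3.2, 0, 1]
    - [0, 0, -0.105, 0, 0, 2.5, 1]
    - [0, 0, -0.105, 0, 0, 3, 1]
    - [0, 0, 0, 0, 0, 1, 1]
    - [0, 0, 0, 0, 0, 0, 1]
    - [0, 0, 0, 0, 0, 0, 1]
    - [0, 0, 0, 0, 0, 0, 1]

```text
time: 19.65
ee_pos: [0.4487, 0.3242, 0.1498]
tcp_rot: [-0.043, 0.999, 0.001, 0.001]
contact_force: [-0.2, -0.7, -0.5]
width: 0.0856
finger_force: 0.0
```

```bash
python3 - <<'E'
from h import *
s,Rm=state(); print(Rm.T@(np.array([.448,.3237,.0495])-s['ee_pos'])*100,"yaw",np.degrees(np.arctan2(Rm[1,1],Rm[0,1]))-90)
E
```

```text
t 19.65 pos [0.4487 0.3242 0.1498] q [ 0.5287 -0.025   1.9459  0.      1.2174 -1.1279] F [-0.2198 -0.743  -0.5123] w 0.08555217587436402 0.0
[[-0.9963 -0.0857  0.0028]
 [-0.0857  0.9963  0.0016]
 [-0.0029  0.0014 -1.    ]]
[ 0.1038 -0.0584 10.0342] yaw 4.917564441640508
```

jog_arm:
  deltas:
    - [0, 0, 0, 0.1, -0.06, 3, 1]
    - [0, 0, 0, 0, 0, 4, 1]
    - [0, 0, 0, 0, 0, 3, 1]
    - [0, 0, 0, 0, 0, 0, 1]
    - [0, 0, 0, 0, 0, 0, 0]
    - [0, 0, 0, 0, 0, 0, 0]
    - [0, 0, 0, 0, 0, 0, 0]
    - [0, 0, 0, 0, 0, 0, 0]
    - [0, 0, 0, 0, 0, 0, 0]
    - [0, 0, 0, 0, 0, 0, 0]

```text
time: 20.65
ee_pos: [0.4478, 0.3238, 0.0497]
tcp_rot: [-0.044, 0.999, 0.001, 0.001]
contact_force: [-1.8, -0.9, 6.8]
width: 0.0253
finger_force: 59.5
```

jog_arm:
  deltas:
    - [0, 0, 0, 0, 0, -2, 0]
    - [0, 0, 0, 0, 0, -4, 0]
    - [0, 0, 0, 0, 0, -4, 0]
    - [0, 0, 0, 0, 0, -4, 0]
    - [0, 0, 0, 0.2, -2.4, -3, 0]
    - [0, 0, 0, 0.4, -4, 0, 0]
    - [0, 0, 0, 0.4, -4, 0, 0]
    - [0, 0, 0, 0.4, -4, 0, 0]
    - [0, 0, 0, 0.4, -4, 0, 0]
    - [0, 0, 0, 0.4, -4, 0, 0]
    - [0, 0, 0, 0.4, -4, 0, 0]
    - [0, 0, 0, 0.4, -4, 0, 0]

```text
time: 21.85
ee_pos: [0.4424, 0.0163, 0.2172]
tcp_rot: [-0.044, 0.999, 0.0, -0.0]
contact_force: [1.6, 0.1, -1.6]
width: 0.0255
finger_force: 59.4
```

jog_arm:
  deltas:
    - [0, 0, 0, 0.4, -4, 0, 0]
    - [0, 0, 0, 0.3, -4, 0, 0]
    - [0, 0, 0, -3.3, -0.3, 0, 0]
    - [0, 0, 0, -3.3, -0.3, 0, 0]
    - [0, 0, 0, -3.3, -0.3, 0, 0]
    - [0, 0, 0, -3.3, -0.3, 0, 0]
    - [0, 0, 0, 0, 0, 0, 0]
    - [0, 0, 0, 0, 0, 0, 0]
    - [0, 0, 0, 0, 0, 0, 0]
    - [0, 0, 0, 0, 0, 0, 0]

```text
time: 22.85
ee_pos: [0.5749, -0.0629, 0.2178]
tcp_rot: [-0.044, 0.999, 0.0, -0.0]
contact_force: [0.0, 0.9, -2.5]
width: 0.0257
finger_force: 59.7
```

```bash
python3 - <<'E'
from h import *
s,Rm=state(); p=get_image("wrist"); cv2.imwrite("pics/w6.png",p["pixels"])
for k in("cover_top","cover_disc","release_top","slide","pin_tool"): print(k,[(np.round(d["point"],4),round(d["conf"],2),proj(p,d["point"])[0]) for d in recognise(k,p)[:2]])
m=masks_of("cover_disc",p)
if m:
    ys,xs=np.where(m[0]["pixels"]); P=np.array([ray(p,(a,b),.071)[:2] for a,b in zip(xs,ys)],np.float32)
    print(len(xs),m[0]["conf"],P.mean(0),cv2.minEnclosingCircle(P*1000),cv2.fitEllipse(cv2.convexHull(P*1000)))
print("est cover px",proj(p,[.5818,.0011,.071]),"shift",Rm.T@(np.array([.5818,.0011,.2])-s['ee_pos'])*100)
E
```

```text
t 22.85 pos [ 0.5749 -0.0629  0.2178] q [-0.2018 -0.0245  1.8272 -0.      1.3391 -1.8597] F [ 0.05    0.9237 -2.4813] w 0.02565978730842756 59.667561650276184
[[-0.9962 -0.087  -0.0002]
 [-0.087   0.9962  0.    ]
 [ 0.0002  0.     -1.    ]]
cover_top [(array([0.5763, 0.0033, 0.0696]), 0.86, array([380.7423, 187.422 ])), (array([ 0.6993, -0.0556,  0.1458]), 0.16, array([312.8872, 335.8853]))]
cover_disc [(array([ 0.5744, -0.0044,  0.0696]), 0.89, array([373.5845, 185.0213]))]
release_top [(array([0.4905, 0.0268, 0.0459]), 0.74, array([411.5843, 102.2458]))]
slide [(array([0.5287, 0.0118, 0.0598]), 0.76, array([394.2205, 140.373 ]))]
pin_tool [(array([ 0.4686, -0.2312,  0.0836]), 0.88, array([130.8708,  48.0053]))]
2066 0.64 [ 0.5792 -0.0006] ((579.31103515625, -0.6951637864112854), 28.012561798095703) ((579.7506713867188, -0.7086093425750732), (51.558753967285156, 55.727752685546875), 140.00318908691406)
est cover px [[378.0922 192.7415]] shift [-1.2495  6.3174  1.779 ]
```

View pics/w6.png

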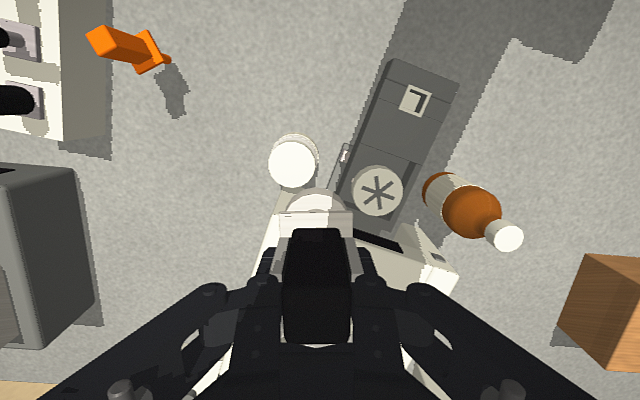

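The cover disc is at (378,190) on the slide, which is fully out with the release at (415,98). It matches the estimate to about 2 mm.

jog_arm:
  deltas:
    - [0, 0, 0, -0.5, 3.1, 0, 0]
    - [0, 0, 0, -0.6, 3.2, 0, 0]
    - [0, 0, 0, 0, 0, 2, 0]
    - [0, 0, 0, 0, 0, 3, 0]
    - [0, 0, 0, 0, 0, 3, 0]
    - [0, 0, 0, 0, 0, 0.8, 0]
    - [0, 0, 0, 0, 0, 0, 0]
    - [0, 0, 0, 0, 0, 0, 0]
    - [0, 0, 0, 0, 0, 0, 0]

```text
time: 24.1
ee_pos: [0.5827, 0.0005, 0.1322]
tcp_rot: [-0.044, 0.999, -0.0, 0.002]
contact_force: [0.2, 0.0, -2.4]
width: 0.0254
finger_force: 59.8
```

```bash
python3 - <<'E'
from h import *
s,Rm=state(); print(Rm.T@(np.array([.5805,.0005,.1207])-s['ee_pos'])*100)
E
```

```text
t 24.1 pos [0.5827 0.0005 0.1322] q [-0.0913  0.0569  1.8945 -0.      1.1863 -1.7492] F [ 0.1643  0.0401 -2.4281] w 0.025448238844205783 59.8029899597168
[[-0.9962 -0.087   0.0039]
 [-0.087   0.9962 -0.0004]
 [-0.0038 -0.0007 -1.    ]]
[0.2272 0.024  1.1525]
```

jog_arm:
  deltas:
    - [0, 0, 0, 0.15, 0, 0.6, 0]
    - [0, 0, 0, 0, 0, 0.6, 0]
    - [0, 0, 0, 0, 0, 0.3, 0]
    - [0, 0, 0, 0, 0, 0.3, 0]
    - [0, 0, 0, 0, 0, 0, 0]

```text
time: 24.6
ee_pos: [0.5793, 0.0006, 0.1109]
tcp_rot: [-0.044, 0.999, 0.0, -0.001]
contact_force: [-0.0, 0.1, -2.4]
width: 0.0254
finger_force: 60.0
```

jog_arm:
  deltas:
    - [0, 0, 0, 0, 0, 0.3, 0]
    - [0, 0, 0, 0, 0, 0.3, 0]
    - [0, 0, 0, 0, 0, 0, 0]
    - [0, 0, 0, 0, 0, 0, 0]

```text
time: 25.0
ee_pos: [0.5827, -0.0002, 0.1105]
tcp_rot: [-0.044, 0.999, -0.001, 0.003]
contact_force: [-1.2, -0.9, 13.0]
width: 0.0256
finger_force: 61.8
```

jog_arm:
  deltas:
    - [0, 0, 0, 0, 0, 0.3, 0]
    - [0, 0, 0, 0, 0, 0, 0]
    - [0, 0, 0, 0, 0, 0, 0]

```text
time: 25.3
ee_pos: [0.5847, -0.0007, 0.1104]
tcp_rot: [-0.044, 0.999, -0.002, 0.006]
contact_force: [-1.7, -2.6, 21.7]
width: 0.0251
finger_force: 62.7
```

jog_arm:
  deltas:
    - [0, 0, 0, 0, 0, -1, 0]
    - [0, 0, 0, 0, 0, -3, 0]
    - [0, 0, 0, 0, 0, -4, 0]
    - [0, 0, 0, 0, 0, -3, 0]
    - [0, 0, 0, 3.3, -2, 0, 0]
    - [0, 0, 0, 4, 0, 0, 0]
    - [0, 0, 0, 4, 0, 0, 0]
    - [0, 0, 0, 0, 4.2, 0, 0]
    - [0, 0, 0, 0, 4.2, 0, 0]
    - [0, 0, 0, 0, 4.2, 0, 0]

```text
time: 26.3
ee_pos: [0.4568, 0.0971, 0.2121]
tcp_rot: [-0.043, 0.999, 0.0, -0.0]
contact_force: [0.8, 0.1, -1.7]
width: 0.0252
finger_force: 60.1
```

```bash
python3 - <<'E'
from h import *
s,Rm=state()
for n in("wrist","top"):
  p=get_image(n)
  for k in("cover_top","release_top","seating_tool"): print(n,k,[(np.round(d["point"],4),round(d["conf"],2)) for d in recognise(k,p)[:2]])
print(Rm.T@(np.array([.446,.30,.2])-s['ee_pos'])*100)
E
```

```text
t 26.3 pos [0.4568 0.0971 0.2121] q [ 0.0944 -0.2833  2.0652  0.0002  1.3603 -1.5617] F [ 0.7614  0.0586 -1.6691] w 0.025235134037591776 60.14931321144104
[[-0.9964 -0.0852 -0.0007]
 [-0.0852  0.9964  0.0001]
 [ 0.0007  0.0002 -1.    ]]
wrist cover_top [(array([0.5749, 0.0045, 0.0593]), 0.68), (array([0.4233, 0.4402, 0.0288]), 0.23)]
wrist release_top [(array([0.496 , 0.0231, 0.0441]), 0.47)]
wrist seating_tool [(array([0.4413, 0.0976, 0.255 ]), 0.94)]
top cover_top [(array([ 0.5868, -0.0022,  0.0627]), 0.58)]
top release_top [(array([0.4385, 0.087 , 0.2047]), 0.35)]
top seating_tool [(array([0.437 , 0.0849, 0.2077]), 0.53), (array([ 0.4684, -0.49  ,  0.0523]), 0.51)]
[-0.6487 20.3043  1.2145]
```

jog_arm:
  deltas:
    - [0, 0, 0, -0.1, 4, 0, 0]
    - [0, 0, 0, -0.1, 4, 0, 0]
    - [0, 0, 0, -0.1, 4, 0, 0]
    - [0, 0, 0, -0.1, 4, 0, 0]
    - [0, 0, 0, -0.1, 4, 0, 0]
    - [0, 0, 0, 0, 0, 4, 0]
    - [0, 0, 0, 0, 0, 4, 0]
    - [0, 0, 0, 0, 0, 4, 0]
    - [0, 0, 0, 0, 0, 2, 0]
    - [0, 0, 0, 0, 0, 1, 0]
    - [0, 0, 0, 0, 0, 0, 0]
    - [0, 0, 0, 0, 0, 0, 0]

```text
time: 27.9
ee_pos: [0.4468, 0.2961, 0.0642]
tcp_rot: [-0.043, 0.999, 0.0, 0.001]
contact_force: [1.5, -0.6, -1.8]
width: 0.0255
finger_force: 60.8
```

jog_arm:
  deltas:
    - [0, 0, 0, 0, 0, 0.8, 0]
    - [0, 0, 0, 0, 0, 0.4, 0]
    - [0, 0, 0, 0, 0, 0.2, 0]
    - [0, 0, 0, 0, 0, 0, 0]
    - [0, 0, 0, 0, 0, 0, 0]

```text
time: 28.4
ee_pos: [0.4459, 0.2961, 0.0497]
tcp_rot: [-0.044, 0.999, -0.0, 0.0]
contact_force: [-2.1, -1.9, 3.9]
width: 0.0255
finger_force: 61.5
```

Standing on the bench. I'll let go and retreat upward.

jog_arm:
  deltas:
    - [0, 0, 0, 0, 0, 0, 1]
    - [0, 0, 0, 0, 0, 0, 1]
    - [0, 0, 0, 0, 0, 0, 1]
    - [0, 0, 0, 0, 0, 0, 1]
    - [0, 0, 0, 0, 0, 0, 1]
    - [0, 0, 0, 0, 0, 0, 1]
    - [0, 0, 0, 0, 0, -2, 1]
    - [0, 0, 0, 0, 0, -4, 1]
    - [0, 0, 0, 0, 0, -4, 1]
    - [0, 0, 0, 0, 0, -4, 1]
    - [0, 0, 0, 0, 0, 0, 1]
    - [0, 0, 0, 0, 0, 0, 1]

```text
time: 29.6
ee_pos: [0.4462, 0.2964, 0.1903]
tcp_rot: [-0.044, 0.999, 0.001, 0.001]
contact_force: [-0.1, 0.8, -0.4]
width: 0.0854
finger_force: 0.0
```

```bash
python3 - <<'E'
from h import *
state()
for n in("side","top"):
  p=get_image(n)
  for k in("cover_top","release_top","seating_tool","pin_tool","tool_rack","jar","reagent_bottle"): print(n,k,[(np.round(d["point"],4),round(d["conf"],2)) for d in recognise(k,p)[:2]])
E
```

```text
t 29.6 pos [0.4462 0.2964 0.1903] q [ 0.4861 -0.1027  1.9487  0.      1.2925 -1.1719] F [-0.1107  0.7638 -0.4385] w 0.08537520101501449 0.0
[[-0.9962 -0.0871  0.0027]
 [-0.0871  0.9962  0.0014]
 [-0.0028  0.0012 -1.    ]]
side cover_top [(array([ 0.5881, -0.0025,  0.0618]), 0.64), (array([ 0.5186, -0.3522,  0.0879]), 0.41)]
side release_top []
side seating_tool [(array([0.4468, 0.281 , 0.051 ]), 0.83)]
side pin_tool [(array([ 0.4161, -0.3376,  0.0877]), 0.74), (array([ 0.4637, -0.2445,  0.0683]), 0.67)]
side tool_rack [(array([ 0.4619, -0.358 ,  0.0623]), 0.57), (array([ 0.664 , -0.0825,  0.0855]), 0.48)]
side jar [(array([ 0.5553, -0.1077,  0.0505]), 0.78), (array([ 0.5847, -0.0021,  0.0647]), 0.66)]
side reagent_bottle [(array([0.587 , 0.0776, 0.0813]), 0.7)]
top cover_top [(array([ 0.5858, -0.0035,  0.0615]), 0.74)]
top release_top [(array([0.4416, 0.2807, 0.0462]), 0.44)]
top seating_tool [(array([0.4444, 0.2814, 0.0463]), 0.41)]
top pin_tool [(array([ 0.4146, -0.327 ,  0.0814]), 0.66), (array([ 0.3372, -0.2581,  0.0642]), 0.55)]
top tool_rack [(array([ 0.4625, -0.3228,  0.0631]), 0.79), (array([ 0.5821, -0.0036,  0.0588]), 0.64)]
top jar [(array([ 0.5523, -0.0851,  0.0732]), 0.74)]
top reagent_bottle [(array([0.5802, 0.097 , 0.09  ]), 0.55), (array([ 0.4619, -0.3207,  0.0624]), 0.46)]
```

The tool drifted about 5 mm inward during the press, so I'll check the slide didn't follow it by comparing with the earlier view from the same pose.

jog_arm:
  deltas:
    - [0, 0, 0, 0.3, -4, -2.7, 1]
    - [0, 0, 0, 0.4, -4, 0, 1]
    - [0, 0, 0, 0.4, -4, 0, 1]
    - [0, 0, 0, 0.4, -4, 0, 1]
    - [0, 0, 0, 0.4, -4, 0, 1]
    - [0, 0, 0, 0.4, -4, 0, 1]
    - [0, 0, 0, 0.4, -4, 0, 1]
    - [0, 0, 0, 0.4, -4, 0, 1]
    - [0, 0, 0, 0, -4, 0, 1]
    - [0, 0, 0, -4.3, -0.3, 0, 1]
    - [0, 0, 0, -4.3, -0.3, 0, 1]
    - [0, 0, 0, -4.3, -0.3, 0, 1]

```text
time: 31.6
ee_pos: [0.5767, -0.0639, 0.216]
tcp_rot: [-0.043, 0.999, -0.0, 0.0]
contact_force: [0.1, -0.3, 1.2]
width: 0.0851
finger_force: 0.0
```

jog_arm:
  deltas:
    - [0, 0, 0, 0, 0, 0, 0.2]
    - [0, 0, 0, 0, 0, 0, 0.2]
    - [0, 0, 0, 0, 0, 0, 0.2]
    - [0, 0, 0, 0, 0, 0, 0.2]
    - [0, 0, 0, 0, 0, 0, 0.2]

```text
time: 32.1
ee_pos: [0.5746, -0.063, 0.2166]
tcp_rot: [-0.044, 0.999, -0.0, 0.001]
contact_force: [-0.5, -0.1, -0.8]
width: 0.0172
finger_force: 0.0
```

```bash
python3 - <<'E'
from h import *
s,Rm=state(); p=get_image("wrist"); cv2.imwrite("pics/w7.png",p["pixels"])
for k in("cover_top","release_top","slide"): print(k,[(np.round(d["point"],4),round(d["conf"],2),proj(p,d["point"])[0]) for d in recognise(k,p)[:1]])
old=cv2.imread("pics/w6.png"); new=p["pixels"]
# old camera: same mounting on the tool, w6 tcp pose
Rc=cam(p)[1]; cc=-Rc.T@cam(p)[2]; off=Rm.T@(cc-s['ee_pos']); Rtc=Rc@Rm
Ro=np.array([[-.9962,-.087,0],[-.087,.9962,0],[0,0,-1.]]); co=np.array([.5749,-.0629,.2178])+Ro@off; Rco=Rtc@Ro.T
po=dict(K=p["K"],rvec=cv2.Rodrigues(Rco)[0],tvec=-Rco@co)
for nm,(x,y,w,h),z in (("rim",(395,78,40,42),.0605),("jar",(262,128,60,60),.075),("reader",(255,205,25,30),.115)):
    r=cv2.matchTemplate(new[max(0,y-60):y+h+60,x-60:x+w+60],old[y:y+h,x:x+w],cv2.TM_CCOEFF_NORMED); _,v,_,l=cv2.minMaxLoc(r)
    n=(l[0]+x-60,l[1]+max(0,y-60)); a=ray(po,(x+w/2,y+h/2),z); b=ray(p,(n[0]+w/2,n[1]+h/2),z); print(nm,round(v,2),n,a,b,(b-a)*1000)
E
```

```text
t 32.1 pos [ 0.5746 -0.063   0.2166] q [-0.2021 -0.0251  1.8298 -0.      1.3356 -1.86  ] F [-0.4672 -0.1229 -0.7763] w 0.01724760399860327 0.0
[[-0.9962 -0.087   0.0012]
 [-0.087   0.9962 -0.0003]
 [-0.0012 -0.0004 -1.    ]]
cover_top [(array([ 0.5858, -0.0019,  0.0616]), 0.62, array([373.3013, 193.8474]))]
release_top [(array([0.494 , 0.0253, 0.0433]), 0.51, array([409.2788, 105.6622]))]
slide [(array([0.5338, 0.0078, 0.0597]), 0.96, array([389.9031, 145.2513]))]
rim 0.99 (393, 84) [0.4877 0.0251 0.0605] [0.4933 0.0236 0.0605] [ 5.5926 -1.4727  0.    ]
jar 0.98 (262, 128) [ 0.5528 -0.0891  0.075 ] [ 0.5525 -0.0891  0.075 ] [-0.3311 -0.0716  0.    ]
reader 0.98 (255, 206) [ 0.6033 -0.1049  0.115 ] [ 0.6036 -0.1048  0.115 ] [0.3287 0.0594 0.    ]
```

The slide crept in about 5.8 mm to roughly 84 mm, which leaves little margin. I'll nudge it back out by friction with the shut fingertips on the flat top between recess and cover.

jog_arm:
  deltas:
    - [0, 0, 0, 1.8, 4, 0, 0]
    - [0, 0, 0, 1.8, 4, 0, 0]
    - [0, 0, 0.112, 0, 0, 2, 0]
    - [0, 0, 0.112, 0, 0, 3, 0]
    - [0, 0, 0.112, 0, 0, 3, 0]
    - [0, 0, 0, 0, 0, 3, 0]
    - [0, 0, 0, 0, 0, 2, 0]
    - [0, 0, 0, 0, 0, 0.8, 0]
    - [0, 0, 0, 0, 0, 0, 0]
    - [0, 0, 0, 0, 0, 0, 0]

```text
time: 33.3
ee_pos: [0.5333, 0.0134, 0.079]
tcp_rot: [0.124, 0.992, 0.0, 0.001]
contact_force: [-0.5, 0.2, -0.2]
width: -0.0002
finger_force: 0.0
```

```bash
python3 - <<'E'
from h import *
s,Rm=state(); print(Rm.T@(np.array([.532,.0138,.06])-s['ee_pos'])*100,"yaw",np.degrees(np.arctan2(Rm[1,1],Rm[0,1]))-90)
E
```

```text
t 33.3 pos [0.5333 0.0134 0.079 ] q [-0.0755  0.0137  2.0376 -0.      1.0884 -1.3975] F [-0.4716  0.1925 -0.1619] w -0.0002120242440000472 0.0
[[-0.9692  0.2462  0.0019]
 [ 0.2462  0.9692 -0.0002]
 [-0.0019  0.0003 -1.    ]]
[0.1412 0.0033 1.9046] yaw -14.25336665949574
```

jog_arm:
  deltas:
    - [0, 0, 0, 0, 0, 1.2, 0]
    - [0, 0, 0, 0, 0, 0.6, 0]
    - [0, 0, 0, 0, 0, 0.3, 0]
    - [0, 0, 0, 0, 0, 0, 0]
    - [0, 0, 0, 0, 0, 0, 0]

```text
time: 33.8
ee_pos: [0.5352, 0.0129, 0.06]
tcp_rot: [0.124, 0.992, -0.0, 0.003]
contact_force: [-2.1, -1.4, 11.2]
width: 0.0003
finger_force: 5.5
```

jog_arm:
  deltas:
    - [0, 0, 0, 0.3, 0, 0, 0]
    - [0, 0, 0, 0.3, 0, 0, 0]
    - [0, 0, 0, 0.3, 0, 0, 0]
    - [0, 0, 0, 0.3, 0, 0, 0]
    - [0, 0, 0, 0.2, 0, 0, 0]
    - [0, 0, 0, 0, 0, 0, 0]

```text
time: 34.4
ee_pos: [0.5227, 0.0164, 0.06]
tcp_rot: [0.124, 0.992, -0.0, 0.005]
contact_force: [3.3, -1.9, 7.9]
width: 0.0002
finger_force: 3.5
```

jog_arm:
  deltas:
    - [0, 0, 0, 0.2, 0, -0.5, 0]
    - [0, 0, 0, 0, 0, -3, 0]
    - [0, 0, 0, 0, 0, -4, 0]
    - [0, 0, 0, 0, 0, -4, 0]
    - [0, 0, 0, 0, 0, -4, 0]
    - [0, 0, 0, -3.5, -3.2, 0, 0]
    - [0, 0, 0, -3.5, -3.2, 0, 0]
    - [0, 0, -0.112, 0, 0, 0, 0]
    - [0, 0, -0.112, 0, 0, 0, 0]
    - [0, 0, -0.112, 0, 0, 0, 0]
    - [0, 0, 0, 0, 0, 0, 0]
    - [0, 0, 0, 0, 0, 0, 0]

```text
time: 35.6
ee_pos: [0.5686, -0.0617, 0.2113]
tcp_rot: [-0.042, 0.999, 0.0, -0.001]
contact_force: [-0.5, -0.1, 0.5]
width: -0.0002
finger_force: 0.0
```

```bash
python3 - <<'E'
from h import *
s,Rm=state(); p=get_image("wrist"); old=cv2.imread("pics/w6.png"); new=p["pixels"]
for nm,(x,y,w,h),z in (("rim",(395,78,40,42),.0605),("jar",(262,128,60,60),.075)):
    r=cv2.matchTemplate(new[max(0,y-60):y+h+60,x-60:x+w+60],old[y:y+h,x:x+w],cv2.TM_CCOEFF_NORMED); _,v,_,l=cv2.minMaxLoc(r)
    n=(l[0]+x-60,l[1]+max(0,y-60)); print(nm,round(v,2),n,ray(p,(n[0]+w/2,n[1]+h/2),z))
print([np.round(d["point"],4) for d in recognise("cover_top",p)[:1]])
E
```

```text
t 35.6 pos [ 0.5686 -0.0617  0.2113] q [-0.2019 -0.0337  1.8472  0.      1.3292 -1.8577] F [-0.4584 -0.0822  0.5422] w -0.00018880439021343244 0.0
[[-0.9964 -0.0849 -0.0011]
 [-0.0849  0.9964  0.0002]
 [ 0.0011  0.0003 -1.    ]]
rim 0.94 (394, 85) [0.4879 0.0248 0.0605]
jar 0.95 (260, 136) [ 0.553  -0.0888  0.075 ]
[]
```

```bash
python3 -c "
from h import *
print(env.sign_off())"
```

```text
the job is handed in; nothing more can be done
None
```

I handed the job in at about 36 s; the sign-off gave no verdict. The slide is fully out after I nudged it back about 6 mm (the cover press had pushed it in), the cover is home, the pin tool is back in its rack hole and the seating tool stands on the bench.

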